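# Close up the smoke box and set its draught gate at the notch

### The arm

A 6-joint arm with a two-finger parallel gripper is mounted at the origin on the work surface. World frame = base frame: x ahead of the robot, y to its left, z up, the work surface at z = 0. Lengths are in m, angles in rad, forces in N, time in s.
With the tool pointing down it reaches from about 0.25 to 0.775 m from the base axis. Payload 8.9 kg.
Tool frame: the origin (TCP) lies midway between the tips of the shut fingers; the grasp point (between the pads) lies 19 mm behind it; z points along the fingers, y is the line along which they close (so a half turn about z gives the same grasp; the last joint's range is limited). The gripper opens to 85 mm and grips with 20 to 120 N. Pads are 22 mm wide; open, the fingers measure 114 mm over their backs; the gripper's body (76 mm by 85 mm) begins 54 mm behind the grasp point. The pads swing forward as they close: fully open they stand 13 mm farther back than shut.
Start: joints at [-1.339, 0.291, -0.153, 1.127, 0, 1.431], TCP at [0.19, -0.489, 0.231] pointing down, gripper open.
Joint ranges: [-2.52, 2.52], [-0.91, 1.74], [-1.3, 1.37], [-1.96, 2.02], [-1.52, 1.47], [-3.14, 3.14]. Speed limits (rad/s): [2.22, 2.22, 2.79, 3.14, 3.14, 3.14].

### API

Orientations are given as a unit quaternion [w, x, y, z].
In Python, from plant import env, cams, ticket gives the robot as it stands.
- The arm moves only by the shell command python3 -m inch 'ROWS' [FORCE]. ROWS is text: rows parted by semicolons, each of 7 numbers parted by spaces: the turn, a rotation vector about the tool's x, y, z in degrees, then the shift along the tool's x, y, z in mm, then the opening, from 0 (shut) to 1 (fully open). In form: rx ry rz dx dy dz jaw; .... A call has 1 to 8 rows; each row shifts and turns the commanded pose from where the row before left it, along the tool's axes as they then stand; what a row does not reach is not made up. A row lasts 1/10 s, in which the tool goes at most 50 mm and 8.59 degrees, less where a joint would pass 70% of its speed; a pose out of reach is approached as far as the arm can. A call with a gripper value outside its range is refused whole. The fingers move at their own pace and stop on an object; FORCE is the grip in N (left out, the last holds). Time passes only in rows, so rows that do not move let the fingers close. It gives the time, the measured TCP pose, the force, the opening and the grip force at its end, in the units of the state.
- env.get_state(): the state, without advancing time (a new reading comes with each control period).
- cams.snapshot(name): name is "scene" or "top" or "wrist"; returns the picture (480x640x3 uint8, red, green, blue); there is no depth.
- cams.camera_info(name): a dict with "fx", "fy", "cx", "cy" (pixels), "dist_coeffs" ([k1, k2, p1, p2, k3] as OpenCV has them; the pictures are not rectified), "pose" (4x4, takes a point from camera to world coordinates); the wrist camera has in their place "hand_eye" (4x4, takes a point from camera to tool coordinates, whose origin is the TCP and whose axes are the flange's). Camera axes: x right, y up, looking along -z (the intrinsics and any distortion apply to the point x, -y, -z); pixel columns grow to the right and rows downward; lengths in m; the calibration is good to about 2 mm. A picture is of the moment at which its call begins: read the wrist's pose just before it. camera_info takes no time and is no camera call.
- ticket.close_job(): hands the job in; it is judged then, once.
The state is a dict: "time_s": time; "joints": joint angles; "qvel": joint speeds; "joint_efforts": joint torques, N m; "ee_pos": TCP position; "orientation": TCP orientation; "force": force on the tool from outside, world axes, zero at the start; "ft_torque": the same for the moment, N m; "gripper_width": opening from 0.0 (shut) to 1.0 (fully open); "finger_force": force on a finger pad.
Only numpy, scipy, OpenCV 4.12 (cv2) and the standard library are available. Lean on these libraries where they do the work, as an engineer would, in place of code of your own. Each camera call takes 0.05 s, during which the arm holds its last target. There are 200 camera calls.

### The job

The smoke box is loaded with wood: set its lid squarely over the mouth of the fire box so that it sits fully down, without dropping it from a height, and let go of it. Only then take the draught gate by its upright grip and slide it along its rail until the spring ball clicks into the notch in the gate's edge, without running past. Finish while still gripping it there, the gate held at the notch, and leave everything else on the table where it is.

Things in the scene. Friction and masses are not known exactly. Their poses are not given: they have to be found in the camera images.
- smoker: Dark steel smoke box, fixed. Origin: centre of its underside; z up. Towards the robot (x -125 to -15 mm) a solid deck, 280 mm long in y, 60 mm high, with two rails along y that carry the gate; behind it (x -15 to 125 mm) the fire box, open on top, 140 (x) by 200 (y) mm, walls 4 mm, rim 95 mm above the table, wood chunks up to 50 mm high inside. Between them a guide strip 76 mm high.
- lid_seat (a point): Where the lid's origin lies when the lid is fully down: middle of the fire box's mouth, 87 mm above the table (8 mm below the rim). Axes as the smoke box's.
- lid: Loose steel lid, 0.5 kg, flat left or right of the smoke box. Plate 150 (x) by 210 (y) by 4 mm; under it a slab 121 by 181 by 8 mm (lower half 6 mm smaller) drops into the 132 by 192 mm mouth. Origin: centre of the slab's underside, z up. Handle: 14 mm square bar, 100 mm along y, centre 50 mm above the origin, 31 mm gap beneath, posts at y = +-42 mm; grip mid-bar, closing along x. Half a turn fits too.
- gate: Draught gate: steel plate 6 mm thick that slides along the smoke box's y, 70 mm wide (x -35 to 35), 175 mm long (y -75 to 100), its underside 66 mm above the table. Origin: underside, at the y of the notch, an 11 mm wide slot in the front (-x) edge. Axes as the smoke box's. It starts at the -y end and slides 25 to 95 mm towards +y to the ball. Drag about 3 N. Its upright grip: see gate_grip.
- gate_grip (a point): Point to take the gate by: in the upright black block, 26 (x) by 16 (y) by 40 mm tall, that stands on the plate, level with the notch in y. The point is 18 mm below the block's top, 22 mm above the plate's upper face, 94 mm above the table. Axes as the gate's; grip with the fingers closing along y, the sliding direction.
- plunger: Aluminium block, 20 (x) by 24 (y) by 24 mm, fixed on the deck's front edge, its place along y varies; a sprung 14 mm ball looks out of its +x face at the gate's edge. Origin: centre of its underside, axes as the smoke box's. The ball is in the notch when the gate's origin has the same y. The ball pulls the gate in over the last 5 mm; leaving the notch takes about 12 N, crest 5 mm on.
- mill: dark turned wooden pepper mill, 66 mm wide, 150 mm tall; a bystander, origin at its underside, not to be disturbed
- squeeze1: white squeeze bottle, 56 mm wide, 135 mm tall; a bystander, origin at its underside, not to be disturbed
- squeeze2: second white squeeze bottle, 56 mm wide, 135 mm tall; a bystander, origin at its underside, not to be disturbed
- bowl: white bowl, 110 mm wide, 45 mm tall; a bystander, origin at its underside, not to be disturbed
- jar: small glass spice jar with a steel cap, 54 mm wide, 75 mm tall; a bystander, origin at its underside, not to be disturbed
- ramekin: small white ceramic dip pot, 60 mm wide, 35 mm tall; a bystander, origin at its underside, not to be disturbed
- tray: open black plastic food tray, 160 (x) by 220 (y) by 40 mm; a bystander, origin at its underside, not to be disturbed

How it is judged:
On the way, in this order (a step that is already met when the one before it is completed fails the run):
1. the lid sits fully down on the fire box and has been let go (horizontal distance between lid and lid_seat below 0.009 m and z of lid in the frame of lid_seat below 0.003 m and angle between lid's own z axis and vertical below 0.035 rad and angle between the x axis of lid and the x axis of smoker, either way round below 0.1 rad and contact force between the fingers and lid below 0.1 N), for 0.2 s.
2. the gate is at the notch, held in the fingers (y of gate in the frame of plunger between -0.003 and 0.003 m and contact force between the fingers and gate above 2 N and horizontal distance between lid and lid_seat below 0.009 m and z of lid in the frame of lid_seat below 0.003 m and angle between lid's own z axis and vertical below 0.035 rad and angle between the x axis of lid and the x axis of smoker, either way round below 0.1 rad), for 0.3 s.
At the end, for the whole second after the job is handed in: The gate's notch is within 3 mm of the ball plunger along the rail, the gate is at rest and the fingers still grip it (more than 2 N); the lid is untouched, fully down on the fire box (within 3 mm in height, 9 mm sideways, 0.1 rad in yaw, level within 2 degrees) (all of step 2 and linear speed of gate below 0.01 m/s and contact force between the fingers and lid below 0.1 N); the arm keeps its last pose, push and grip.
It fails at once if the gate is slid (more than 10 mm) before the lid is on (distance of gate from where it was at the start of the episode above 0.01 m and not (horizontal distance between lid and lid_seat below 0.009 m and z of lid in the frame of lid_seat below 0.003 m and angle between lid's own z axis and vertical below 0.035 rad and angle between the x axis of lid and the x axis of smoker, either way round below 0.1 rad)).
It fails at once if the gate is run past the notch by more than 9 mm (y of gate in the frame of plunger above 0.009 m).
It fails at once if the lid is let go more than 30 mm above its seat (z of lid in the frame of lid_seat above 0.03 m and contact force between the fingers and lid below 0.1 N).
It fails at once if a bystander is moved by more than 30 mm (distance of any of mill, squeeze1, squeeze2, bowl, jar, ramekin, tray from where it was at the start of the episode above 0.03 m).
It also fails if it takes over 56 s, if anything falls off the work surface, if the arm or the gripper's body presses on something with over 40 N, if the wrist force passes 120 N, or if a joint passes its speed limit or range.

## Working session

There is one attempt and no reset: what is moved stays moved. The work goes in short steps, Python scripts to look and compute and a shell command to move; the robot and the scene stay as the last step left them, time stands still between calls to the robot, and variables do not carry over. Pictures are saved under pics/ and viewed, at most 10 in all, crops included, and the job is handed in when it is done.

```bash
mkdir -p pics; ls; python3 - <<'E'
from plant import env,cams
import cv2
for n in("scene","top"):
    cv2.imwrite(f"pics/{n}0.png",cams.snapshot(n)[:,:,::-1])
    i=cams.camera_info(n);print(n,i)
print(cams.camera_info("wrist"))
print(env.get_state())
E
```

```text
pics
scene {'fx': 511.4461528916732, 'fy': 511.4461528916732, 'cx': 312.5043599279512, 'cy': 235.7915973830471, 'dist_coeffs': array([-0.08720176,  0.        ,  0.        ,  0.        ,  0.        ]), 'pose': array([[ 0.84931905, -0.33322435,  0.40941262,  1.12980697],
       [ 0.52784931,  0.52775691, -0.66546807, -0.88397248],
       [ 0.00567983,  0.78130287,  0.62412624,  0.89492367],
       [ 0.        ,  0.        ,  0.        ,  1.        ]])}
top {'fx': 534.1921597464551, 'fy': 534.1921597464551, 'cx': 318.3215589034473, 'cy': 248.90926878133206, 'dist_coeffs': array([-0.02917419,  0.        ,  0.        ,  0.        ,  0.        ]), 'pose': array([[-9.53956252e-03,  9.97254735e-01, -7.34301784e-02,
         5.45189012e-01],
       [-9.99785702e-01, -1.08614168e-02, -1.76232872e-02,
         2.08268664e-04],
       [-1.83724624e-02,  7.32463240e-02,  9.97144638e-01,
         1.15879581e+00],
       [ 0.00000000e+00,  0.00000000e+00,  0.00000000e+00,
         1.00000000e+00]])}
{'fx': 428.8032022979462, 'fy': 428.8032022979462, 'cx': 320.305971304046, 'cy': 240.23907213276945,
[... 450 characters left out ...]
_s': 0.1, 'joints': array([-1.33930219e+00,  2.91206471e-01, -1.54040752e-01,  1.12671469e+00,
        6.92686768e-06,  1.43150916e+00]), 'qvel': array([-0.00167667, -0.00091986,  0.00332629, -0.00208825, -0.00110556,
       -0.00083902]), 'joint_efforts': array([ 1.27935804e-03, -5.37978137e+01,  3.31918609e+01,  9.31421964e-03,
       -2.79156338e-04,  1.20342844e-05]), 'ee_pos': array([ 0.19015133, -0.48893226,  0.23080259]), 'orientation': array([-5.82333740e-04,  9.82864151e-01,  1.84330469e-01, -2.33995348e-05]), 'force': array([ 0.43261388, -0.54946441, -0.55253627]), 'ft_torque': array([-0.05554144,  0.0066997 ,  0.03012775]), 'finger_force': 0.0, 'gripper_width': 1.0028525507519155}
```

View pics/top0.png

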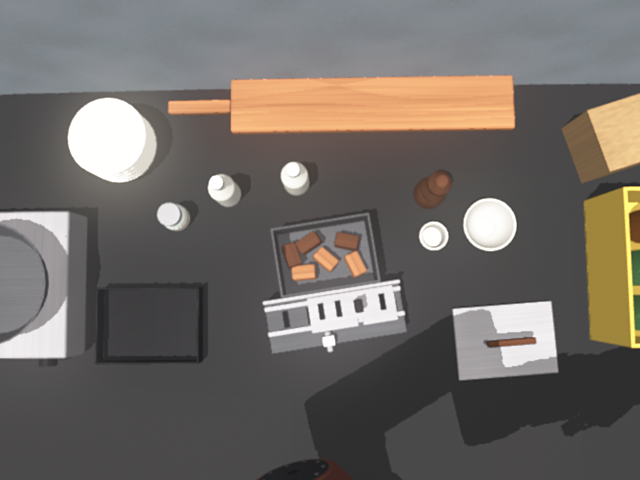

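View pics/scene0.png

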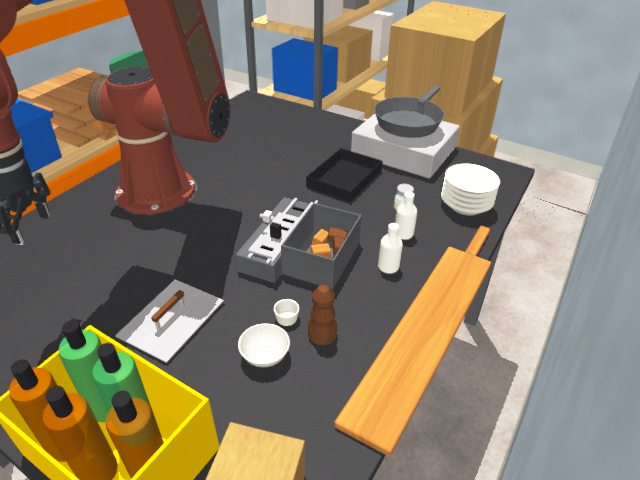

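The top view shows the lid at about (505,340), with its handle from (487,344) to (536,341). The fire box rim has corners near (272,228) and (369,212). The gate grip is at about (360,305) and the plunger at (329,341). The scene view shows the handle at (168,305), the grip at (276,230) and the plunger at (267,217).

```bash
cat > h.py <<'E'
import numpy as np, cv2
from plant import env,cams
from scipy.spatial.transform import Rotation as R
def tool():
    s=env.get_state();T=np.eye(4);q=s['orientation'];T[:3,:3]=R.from_quat(q[[1,2,3,0]]).as_matrix();T[:3,3]=s['ee_pos'];return T
def ray(n,uv,T=None):
    i=cams.camera_info(n);P=i['pose'] if n!='wrist' else T@i['hand_eye']
    K=np.array([[i['fx'],0,i['cx']],[0,i['fy'],i['cy']],[0,0,1]])
    p=cv2.undistortPoints(np.array([[uv]],float),K,i['dist_coeffs'])[0,0]
    d=P[:3,:3]@np.array([p[0],-p[1],-1]);return P[:3,3],d/np.linalg.norm(d)
def plane(n,uv,z,T=None):
    o,d=ray(n,uv,T);return o+d*(z-o[2])/d[2]
def proj(n,X,T=None):
    i=cams.camera_info(n);P=i['pose'] if n!='wrist' else T@i['hand_eye']
    c=P[:3,:3].T@(np.array(X)-P[:3,3]);K=np.array([[i['fx'],0,i['cx']],[0,i['fy'],i['cy']],[0,0,1]])
    return cv2.projectPoints(np.array([[c[0],-c[1],-c[2]]]),np.zeros(3),np.zeros(3),K,i['dist_coeffs'])[0].ravel()
def tri(rs):
    A=np.zeros((3,3));b=np.zeros(3)
    for o,d in rs:
        M=np.eye(3)-np.outer(d,d);A+=M;b+=M@o
    X=np.linalg.solve(A,b);return X,[np.linalg.norm((np.eye(3)-np.outer(d,d))@(X-o)) for o,d in rs]
def rows(target,axis_y,T):
    """shift/turn to put TCP at target pointing down with tool y along axis_y (world xy angle deg, mod 180)"""
    t=np.radians(axis_y);best=None
    for k in(0,np.pi):
        y=np.array([np.cos(t+k),np.sin(t+k),0]);z=np.array([0,0,-1.]);Rm=np.column_stack([np.cross(y,z),y,z])
        rv=R.from_matrix(T[:3,:3].T@Rm).as_rotvec(degrees=True)
        if best is None or np.linalg.norm(rv)<np.linalg.norm(best[0]):best=(rv,Rm)
    sh=T[:3,:3].T@(np.array(target)-T[:3,3])*1e3
    sh2=best[1].T@(np.array(target)-T[:3,3])*1e3
    print('turn',best[0].round(2),'shift before turn',sh.round(1),'shift after turn',sh2.round(1))
E
python3 - <<'E'
from h import *
np.set_printoptions(precision=4,suppress=True)
print('lid',[plane('top',p,.012) for p in((453,309),(551,302),(558,372),(460,380))])
print('handle',tri([ray('top',(511.5,342)),ray('scene',(168,305))]), [plane('top',p,.055) for p in((487,344),(536,341))])
print('rim',[plane('top',p,.095) for p in((272,228),(369,212))])
print('grip',tri([ray('top',(360,304)),ray('scene',(276,226))]))
print('plunger',tri([ray('top',(329,337)),ray('scene',(267,214))]))
c=np.mean([plane('top',p,.012) for p in((453,309),(551,302),(558,372),(460,380))],0)
rows([c[0]-.02,c[1],.3],0,tool()); print(tool())
for n,y0,y1,x0,x1 in(('top',200,360,250,420),):
    cv2.imwrite('pics/c1.png',cv2.resize(cv2.imread('pics/top0.png')[y0:y1,x0:x1],None,fx=4.5,fy=3.75,interpolation=cv2.INTER_CUBIC))
E
```

```text
lid [array([ 0.4982, -0.2652,  0.012 ]), array([ 0.5107, -0.4748,  0.012 ]), array([ 0.363 , -0.4841,  0.012 ]), array([ 0.3487, -0.2762,  0.012 ])]
handle (array([ 0.4315, -0.374 ,  0.0514]), [np.float64(0.00038165623319434276), np.float64(0.00038165623319437686)]) [array([ 0.4281, -0.3228,  0.055 ]), array([ 0.433 , -0.4232,  0.055 ])]
rim [array([0.6666, 0.1116, 0.095 ]), array([ 0.6966, -0.0833,  0.095 ])]
grip (array([ 0.5143, -0.0613,  0.1083]), [np.float64(0.000799776448576227), np.float64(0.0007997764485763232)])
plunger (array([ 0.4458, -0.0018,  0.0822]), [np.float64(0.002440917402145858), np.float64(0.002440917402145864)])
turn [ -0.05  -0.05 -68.76] shift before turn [246.3 -26.5 -69.1] shift after turn [113.8 220.  -69.2]
[[ 0.932   0.3623 -0.0003  0.1902]
 [ 0.3623 -0.932   0.0011 -0.4889]
 [ 0.0002 -0.0012 -1.      0.2308]
 [ 0.      0.      0.      1.    ]]
```

```bash
python3 -m inch '0 0 -8.5 0 0 -10 1;0 0 -8.5 0 0 -10 1;0 0 -8.5 0 0 -10 1;0 0 -8.5 0 0 -10 1;0 0 -8.5 0 0 -10 1;0 0 -8.5 0 0 -10 1;0 0 -8.5 0 0 -10 1;0 0 -8.5 0 0 -10 1'
python3 -m inch '0 0 -1 14 28 0 1;0 0 -1 14 28 0 1;0 0 -1 14 28 0 1;0 0 -1 14 28 0 1;0 0 0 14 28 0 1;0 0 0 14 28 0 1;0 0 0 14 28 0 1;0 0 0 0 0 0 1'
python3 - <<'E'
from h import *
T=tool();np.save('Tlid.npy',T);im=cams.snapshot('wrist');cv2.imwrite('pics/wl.png',im[:,:,::-1])
rows([.45,.0,.38],5,T);print(T.round(4))
E
```

```text
time_s: 0.9
ee_pos: [0.1902, -0.4891, 0.3114]
orientation: [-0.0, 0.71, 0.705, 0.0]
force: [0.2, 0.1, -0.2]
gripper_width: 1.0
finger_force: 0.0
time_s: 1.7
ee_pos: [0.3854, -0.3832, 0.3108]
orientation: [-0.0, 0.686, 0.728, 0.001]
force: [-0.6, 0.3, -0.4]
gripper_width: 1.004
finger_force: 0.0
turn [ 0.02 -0.07 -1.56] shift before turn [378.7  87.5 -68.7] shift after turn [376.1  97.8 -69.2]
[[-5.990e-02  9.982e-01  3.000e-04  3.854e-01]
 [ 9.982e-01  5.990e-02  1.200e-03 -3.832e-01]
 [ 1.200e-03  4.000e-04 -1.000e+00  3.108e-01]
 [ 0.000e+00  0.000e+00  0.000e+00  1.000e+00]]
```

View pics/wl.png

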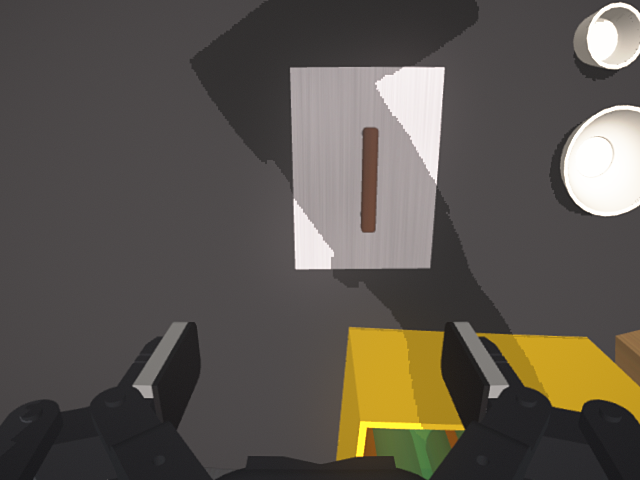

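The wrist view shows the lid corners at (290,68), (444,67), (431,268) and (296,268). The handle top runs from (370,128) to (368,232). Next I look at the smoke box from above.

```bash
python3 -m inch '0 0 -2 40 15 -5 1;0 0 -2 40 15 -5 1;0 0 -1 40 15 -5 1;0 0 0 40 15 -5 1;0 0 0 40 15 -5 1;0 0 0 40 15 -5 1;0 0 0 40 15 -5 1;0 0 0 40 12 -5 1'
python3 -m inch '0 0 0 40 0 0 1;0 0 0 40 0 0 1;0 0 0 40 0 0 1;0 0 0 20 0 0 1;0 0 0 0 0 0 1;0 0 0 0 0 0 1'
python3 - <<'E'
from h import *
T=tool();np.save('Ts.npy',T);im=cams.snapshot('wrist');cv2.imwrite('pics/ws.png',cv2.resize(im[:,:,::-1],(800,600),interpolation=cv2.INTER_CUBIC))
print(T.round(4))
E
```

```text
time_s: 2.55
ee_pos: [0.4592, -0.0525, 0.3514]
orientation: [0.0, 0.655, 0.756, -0.0]
force: [0.8, -1.1, 0.0]
gripper_width: 0.999
finger_force: 0.0
time_s: 3.15
ee_pos: [0.4392, 0.0846, 0.3512]
orientation: [0.0, 0.654, 0.756, -0.0]
force: [0.4, -0.7, -0.2]
gripper_width: 0.998
finger_force: 0.0
[[-1.438e-01  9.896e-01 -2.000e-04  4.392e-01]
 [ 9.896e-01  1.438e-01 -6.000e-04  8.460e-02]
 [-5.000e-04 -2.000e-04 -1.000e+00  3.512e-01]
 [ 0.000e+00  0.000e+00  0.000e+00  1.000e+00]]
```

View pics/ws.png

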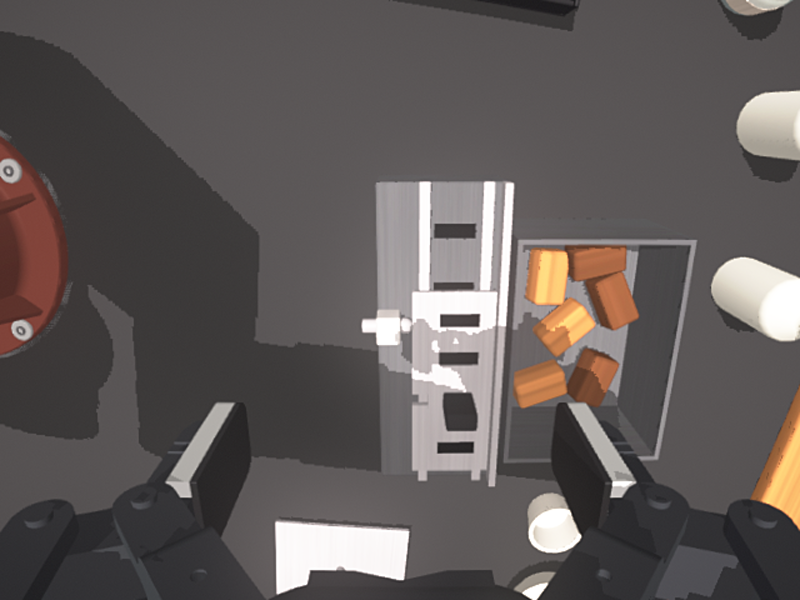

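The wrist view of the smoke box (at 1.25x) shows:
- Rim corners at (518,240), (696,240), (658,460) and (503,465).
- Plunger block at about (389,327), with its ball at (406,325).
- Notch at (418,400).
- Grip block at x 443–477, y 393–430.

Next I fit poses and zoom in on the gate region.

```bash
python3 - <<'E'
from h import *
np.set_printoptions(precision=4,suppress=True)
def fit(loc,W):
    loc=np.array(loc,float);W=np.array(W)[:,:2];a=loc-loc.mean(0);b=W-W.mean(0)
    th=np.arctan2((a[:,0]*b[:,1]-a[:,1]*b[:,0]).sum(),(a*b).sum());c,s=np.cos(th),np.sin(th);Rm=np.array([[c,-s],[s,c]])
    t=W.mean(0)-Rm@loc.mean(0);return t,th,(W-(loc@Rm.T+t))*1e3
Tl=np.load('Tlid.npy');Ts=np.load('Ts.npy')
# smoker from wrist rim
L=[(-15,100),(125,100),(125,-100),(-15,-100)]
px=[(518,240),(696,240),(658,460),(503,465)]
W=[plane('wrist',np.array(p)/1.25,.095,Ts) for p in px]
t,th,r=fit(np.array(L)/1e3,W);print('smoker',t,np.degrees(th),'\n',r)
W2=[plane('top',p,.095) for p in((272,228),(369,212))]
print(fit(np.array([(125,100),(125,-100)])/1e3,W2))
# height check by two views
print('rim tri',[tri([ray('top',a),ray('wrist',np.array(b)/1.25,Ts)])[0] for a,b in(((272,228),(696,240)),((369,212),(658,460)))])
print('plunger',plane('wrist',np.array((389,327))/1.25,.084,Ts),'notch',plane('wrist',np.array((418,400))/1.25,.072,Ts))
# lid
px=[(290,68),(444,67),(431,268),(296,268)];L=np.array([(-75,105),(75,105),(75,-105),(-75,-105)])/1e3
t,th,r=fit(L,[plane('wrist',p,.012,Tl) for p in px]);print('lid',t,np.degrees(th),'\n',r)
for e,f in(((370,128),(487,344)),((368,232),(536,341))):print('handle',plane('wrist',e,.057,Tl),tri([ray('wrist',e,Tl),ray('top',f)]))
im=cv2.imread('pics/ws.png')[280:480,340:540];cv2.imwrite('pics/ws2.png',cv2.resize(im,(600,600),interpolation=cv2.INTER_CUBIC))
E
```

```text
smoker [ 0.5579 -0.0036] 8.855507753648226 
 [[ 0.1815  0.9079]
 [-0.1286  0.3836]
 [ 0.0263 -0.0366]
 [-0.0792 -1.255 ]]
(array([ 0.5581, -0.0049]), np.float64(0.1527358616075212), array([[ 0.2159, -1.4023],
       [-0.2159,  1.4023]]))
rim tri [array([0.6677, 0.1132, 0.0908]), array([ 0.6967, -0.0832,  0.095 ])]
plunger [0.441  0.0053 0.084 ] notch [ 0.4764 -0.0646  0.072 ]
lid [ 0.4317 -0.374 ] 4.04057683378441 
 [[-0.0304 -0.516 ]
 [-0.4441 -0.2332]
 [ 0.5202 -0.4998]
 [-0.0457  1.249 ]]
handle [ 0.4266 -0.3246  0.057 ] (array([ 0.4275, -0.3249,  0.0482]), [np.float64(0.00019000582263240112), np.float64(0.00019000582263241546)])
handle [ 0.4339 -0.4225  0.057 ] (array([ 0.4335, -0.4216,  0.0596]), [np.float64(0.00015125036246385617), np.float64(0.0001512503624638034)])
```

View pics/ws2.png

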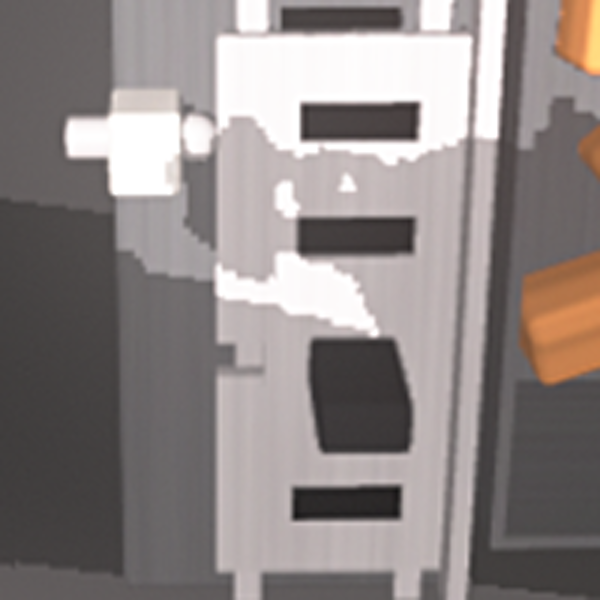

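Zooming in, the plate corners are (216,33), (470,35), (440,572) and (218,572). The grip block's top face spans about x 318–410, y 402–452, and the plunger block's top spans about x 112–180, y 112–195. I work out the gate numbers and go back over the lid.

```bash
python3 - <<'E'
from h import *
np.set_printoptions(precision=1,suppress=True)
Ts=np.load('Ts.npy');o=np.array([.5579,-.0036]);th=np.radians(8.8);Rm=np.array([[np.cos(th),-np.sin(th)],[np.sin(th),np.cos(th)]])
f=lambda p,z:(Rm.T@(plane('wrist',(np.array(p)/3+[340,280])/1.25,z,Ts)[:2]-o))*1e3
for n,ps,z in(('plate',((216,33),(470,35),(440,572),(218,572)),.072),('block',((318,405),(410,400),(410,452),(322,452)),.112),('plunger',((112,112),(180,112),(180,195),(110,195)),.084),('deck',((122,582),),.06)):
    print(n,[f(p,z) for p in ps],np.mean([f(p,z) for p in ps],0))
g=np.array([.5143,-.0613]);print('top+scene grip',Rm.T@(g-o)*1e3,'plunger',Rm.T@(np.array([.4458,-.0018])-o)*1e3)
E
python3 -m inch '0 0 4.3 0 0 0 1;0 0 0 -40 -4 5 1;0 0 0 -40 -4 5 1;0 0 0 -40 -4 5 1;0 0 0 -40 -4 10 1;0 0 0 -40 -4 15 1;0 0 0 -40 -4 20 1;0 0 0 -40 -4 20 1'
python3 -m inch '0 0 0 -40 -4 20 1;0 0 0 -40 -4 20 1;0 0 0 -40 -4 20 1;0 0 0 -35 -4 20 1;0 0 0 -22 0 20 1;0 0 0 0 0 20 1;0 0 0 0 0 0 1;0 0 0 0 0 0 1'
python3 -c "
from h import *
T=tool();print(T.round(4));rows([.431,-.374,.030],4.0,T)"
```

```text
plate [array([-95. ,  53.7]), array([-24.9,  52.5]), array([ -25.2, -124. ]), array([ -94.7, -122.9])] [-59.9 -35.2]
block [array([-68.3, -39.6]), array([-43.4, -38.3]), array([-42.7, -54.7]), array([-66.9, -54.4])] [-55.4 -46.7]
plunger [array([-123.5,   35.2]), array([-105. ,   35.1]), array([-105.3,   10.6]), array([-124.6,   10.8])] [-114.6   22.9]
deck [array([-125.4, -135.4])] [-125.4 -135.4]
top+scene grip [-51.9 -50.4] plunger [-110.5   18.9]
time_s: 4.0
ee_pos: [0.4297, -0.1993, 0.2707]
orientation: [0.0, 0.683, 0.73, -0.0]
force: [0.3, 0.1, -0.4]
gripper_width: 0.999
finger_force: 0.0
time_s: 4.8
ee_pos: [0.4259, -0.3743, 0.1514]
orientation: [-0.0, 0.683, 0.731, -0.0]
force: [-0.4, -0.4, 0.7]
gripper_width: 0.999
finger_force: 0.0
[[-6.740e-02  9.977e-01 -7.000e-04  4.259e-01]
 [ 9.977e-01  6.740e-02  7.000e-04 -3.743e-01]
 [ 7.000e-04 -7.000e-04 -1.000e+00  1.514e-01]
 [ 0.000e+00  0.000e+00  0.000e+00  1.000e+00]]
turn [-0.04 -0.04 -0.14] shift before turn [-1.000e-01  5.200e+00  1.214e+02] shift after turn [-1.000e-01  5.100e+00  1.214e+02]
```

```bash
python3 -m inch '0 0 0 0 5 30 1;0 0 0 0 0 30 1;0 0 0 0 0 25 1;0 0 0 0 0 20 1;0 0 0 0 0 10 1;0 0 0 0 0 6 1;0 0 0 0 0 0 0;0 0 0 0 0 0 0' 80
python3 -m inch '0 0 0 0 0 0 0;0 0 0 0 0 0 0;0 0 0 0 0 0 0;0 0 0 0 0 0 0;0 0 0 0 0 0 0;0 0 0 0 0 0 0'
```

```text
time_s: 5.6
ee_pos: [0.4324, -0.374, 0.0314]
orientation: [0.001, 0.682, 0.731, -0.0]
force: [0.6, 0.2, 0.2]
gripper_width: 0.691
finger_force: 0.0
time_s: 6.2
ee_pos: [0.432, -0.3736, 0.0309]
orientation: [0.0, 0.682, 0.731, -0.0]
force: [-1.2, 0.5, 6.0]
gripper_width: 0.146
finger_force: 78.6
```

```bash
python3 -m inch '0 0 0 0 0 -5 0;0 0 0 0 0 -15 0;0 0 0 0 0 -25 0;0 0 0 0 0 -30 0;0 0 0 0 0 -30 0;0 0 0 0 0 -30 0;0 0 0 0 0 -25 0;0 0 0 0 0 -10 0'
python3 -m inch '0 0 -1.2 15 10 0 0;0 0 -1.2 25 17 0 0;0 0 -1.2 30 20 0 0;0 0 -1.2 30 20 0 0;0 0 0 30 20 0 0;0 0 0 30 20 0 0;0 0 0 30 20 0 0;0 0 0 30 20 0 0'
python3 -m inch '0 0 0 30 20 0 0;0 0 0 30 20 0 0;0 0 0 30 20 0 0;0 0 0 20 15 0 0;0 0 0 8 6 0 0;0 0 0 0 0 0 0;0 0 0 0 0 0 0'
python3 - <<'E'
from h import *
T=tool();print(T.round(4));rows([.612,.0045,.2],8.8,T)
a=cams.snapshot('top');b=cams.snapshot('scene')
cv2.imwrite('pics/p1.png',cv2.resize(a[170:370,200:460,::-1],(780,600),interpolation=cv2.INTER_CUBIC))
cv2.imwrite('pics/scene1.png',b[:,:,::-1])
E
```

```text
time_s: 7.0
ee_pos: [0.4324, -0.374, 0.2025]
orientation: [0.001, 0.682, 0.731, -0.0]
force: [-0.4, 0.7, -5.3]
gripper_width: 0.145
finger_force: 78.4
time_s: 7.8
ee_pos: [0.5485, -0.1345, 0.1991]
orientation: [-0.001, 0.651, 0.759, -0.0]
force: [0.3, -0.2, -5.3]
gripper_width: 0.151
finger_force: 78.4
time_s: 8.5
ee_pos: [0.6101, -0.0079, 0.1996]
orientation: [-0.0, 0.651, 0.759, -0.001]
force: [0.3, 0.0, -5.4]
gripper_width: 0.149
finger_force: 78.4
[[-1.519e-01  9.884e-01 -1.600e-03  6.101e-01]
 [ 9.884e-01  1.519e-01 -3.000e-04 -7.900e-03]
 [-1.000e-04 -1.600e-03 -1.000e+00  1.996e-01]
 [ 0.000e+00  0.000e+00  0.000e+00  1.000e+00]]
turn [-0.09  0.01 -0.06] shift before turn [11.9  3.7 -0.4] shift after turn [11.9  3.7 -0.4]
```

View pics/p1.png

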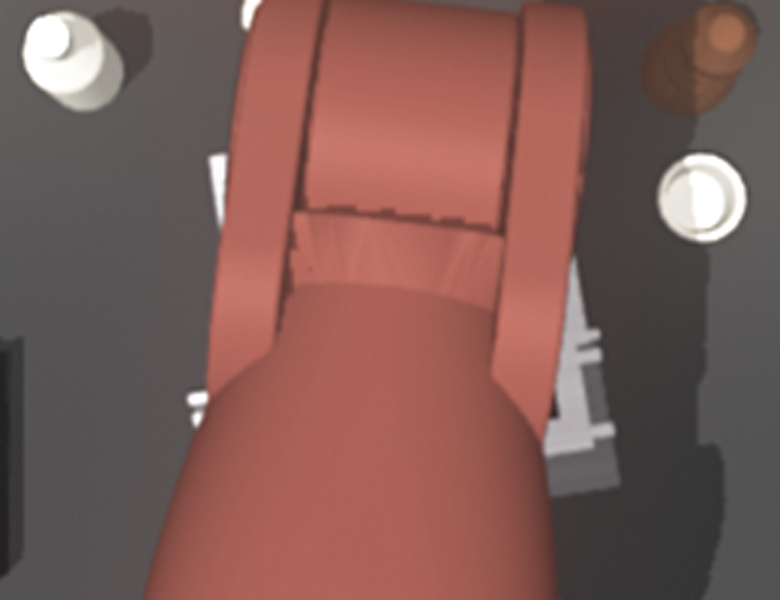

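The arm hides the lid from the top camera, so I shift to the target and check the held lid with the wrist camera.

```bash
python3 -m inch '0 0 0 6 2 0 0;0 0 0 6 2 0 0;0 0 0 0 0 0 0;0 0 0 0 0 0 0'
python3 - <<'E'
from h import *
T=tool();np.save('Th.npy',T);a=cams.snapshot('wrist');cv2.imwrite('pics/wh.png',a[:,:,::-1]);print(T.round(4))
E
```

```text
time_s: 9.0
ee_pos: [0.613, 0.0054, 0.2004]
orientation: [0.0, 0.651, 0.759, -0.0]
force: [0.8, 0.2, -4.9]
gripper_width: 0.146
finger_force: 78.5
[[-1.524e-01  9.883e-01  1.000e-04  6.130e-01]
 [ 9.883e-01  1.524e-01 -1.000e-04  5.400e-03]
 [-1.000e-04  1.000e-04 -1.000e+00  2.004e-01]
 [ 0.000e+00  0.000e+00  0.000e+00  1.000e+00]]
```

View pics/wh.png

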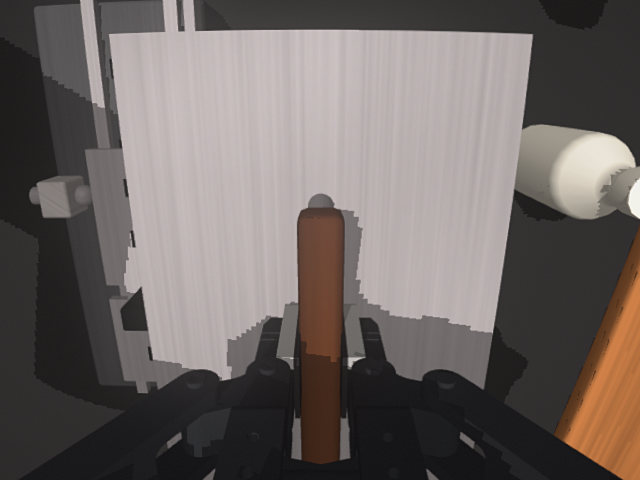

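The held lid's far corners are at (110,34) and (532,34), with the handle centred in the fingers.

```bash
python3 - <<'E'
from h import *
np.set_printoptions(precision=1,suppress=True)
T=np.load('Th.npy');i=np.linalg.inv(T)
for z in(.1814,):
    C=[plane('wrist',p,z,T) for p in((110,34),(532,34))]
    c=[(i@np.r_[x,1])[:3]*1e3 for x in C];print(c,np.linalg.norm(c[0]-c[1]))
m=(C[0]+C[1])/2
th=np.radians(8.8);ctr=m[:2]-.105*np.array([-np.sin(th),np.cos(th)]);print('lid centre',(ctr*1e3), 'T',T[:3,3]*1e3)
E
```

```text
[array([105. , -74.4,  19. ]), array([105. ,  74.6,  19. ])] 149.06777345944036
lid centre [613.2   5.4] T [613.    5.4 200.4]
```

```bash
python3 -m inch '0 0 0 -1 -1 10 0;0 0 0 0 0 20 0;0 0 0 0 0 20 0;0 0 0 0 0 12 0;0 0 0 0 0 6 0;0 0 0 0 0 4 0;0 0 0 0 0 3 0;0 0 0 0 0 2 0'
python3 -m inch '0 0 0 0 0 2 0;0 0 0 0 0 2 0;0 0 0 0 0 1 0;0 0 0 0 0 0 0;0 0 0 0 0 0 0'
```

```text
time_s: 9.85
ee_pos: [0.6126, 0.004, 0.1237]
orientation: [0.0, 0.651, 0.759, 0.0]
force: [0.1, 0.3, -5.5]
gripper_width: 0.145
finger_force: 78.4
time_s: 10.35
ee_pos: [0.6122, 0.0041, 0.1184]
orientation: [0.0, 0.651, 0.759, 0.0]
force: [0.1, 0.3, -4.6]
gripper_width: 0.145
finger_force: 78.4
```

```bash
python3 -m inch '0 0 0 0 0 0.5 0;0 0 0 0 0 0.5 0;0 0 0 0 0 0 0;0 0 0 0 0 0 0'
```

```text
time_s: 10.75
ee_pos: [0.6123, 0.0041, 0.118]
orientation: [0.0, 0.651, 0.759, 0.0]
force: [-4.1, -0.2, 6.2]
gripper_width: 0.147
finger_force: 79.9
```

```bash
python3 -m inch '0 0 0 0 0 0 0.6;0 0 0 0 0 0 0.8;0 0 0 0 0 0 0.8;0 0 0 0 0 0 0.8;0 0 0 0 0 0 0.8'
python3 -m inch '0 0 0 0 0 -10 0.8;0 0 0 0 0 -20 0.8;0 0 0 0 0 -25 0.8;0 0 0 0 0 -25 0.8;0 0 0 0 0 -25 0.8;0 0 0 0 0 -25 0.8;0 0 0 0 0 -10 0.8;0 0 0 0 0 0 0.8'
python3 - <<'E'
from h import *
T=tool();np.save('Tp.npy',T);a=cams.snapshot('wrist');cv2.imwrite('pics/wp.png',cv2.resize(a[:,:,::-1],(800,600),interpolation=cv2.INTER_CUBIC));print(T.round(4))
E
```

```text
time_s: 11.25
ee_pos: [0.6122, 0.0041, 0.1173]
orientation: [0.0, 0.651, 0.759, 0.0]
force: [-0.8, -0.1, 0.2]
gripper_width: 0.797
finger_force: 0.0
time_s: 12.05
ee_pos: [0.613, 0.004, 0.259]
orientation: [0.001, 0.651, 0.759, 0.001]
force: [-1.1, 0.1, 0.5]
gripper_width: 0.801
finger_force: 0.0
[[-1.520e-01  9.884e-01  3.000e-03  6.130e-01]
 [ 9.884e-01  1.520e-01 -3.000e-04  4.000e-03]
 [-8.000e-04  2.900e-03 -1.000e+00  2.590e-01]
 [ 0.000e+00  0.000e+00  0.000e+00  1.000e+00]]
```

View pics/wp.png

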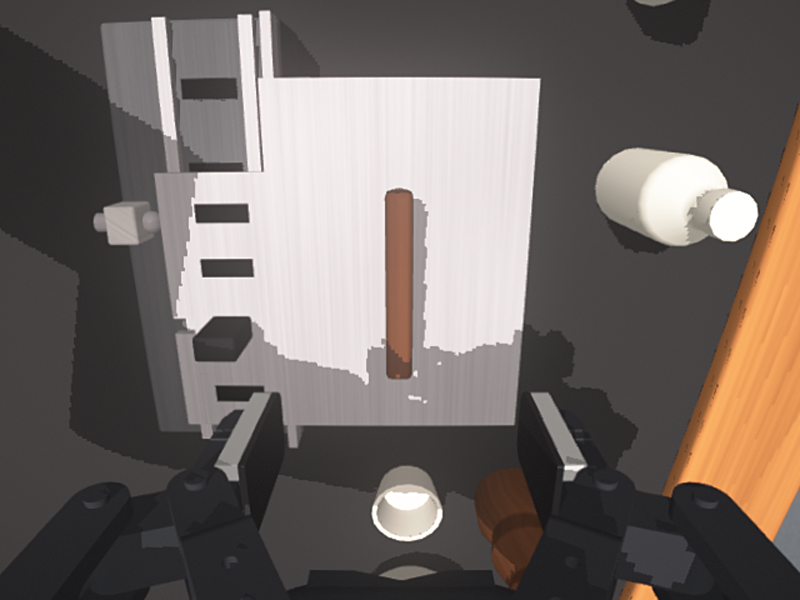

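The lid plate sits square over the box, with corners at (259,79), (540,79) and (516,425). The gate's grip is at about (220,335). I check the lid's pose and work out the gate approach.

```bash
python3 - <<'E'
from h import *
np.set_printoptions(precision=2,suppress=True)
T=np.load('Tp.npy');o=np.array([.5579,-.004]);th=np.radians(8.8);Rm=np.array([[np.cos(th),-np.sin(th)],[np.sin(th),np.cos(th)]])
f=lambda p,z:(Rm.T@(plane('wrist',np.array(p)/1.25,z,T)[:2]-o))*1e3
print('lid corners local',[f(p,.099) for p in((259,79),(540,79),(516,425))],'expect x -20..130, y+-105')
print('handle ends',f((399,189),.144),f((398,379),.144))
print('plunger',f((131,228),.072+.012)); print('plate +y',f((155,172),.072))
print(env.get_state()['joints'])
g=o+Rm@np.array([-.056,-.047]);print(g)
rows([*g,.2],98.8,tool());rows([*g,.2],98.79-180,tool())
E
```

```text
lid corners local [array([-18.97, 104.1 ]), array([130.23, 103.94]), array([ 131.14, -105.86])] expect x -20..130, y+-105
handle ends [55.22 50.95] [ 54.49 -49.13]
plunger [-108.02   21.75]
plate +y [-93.81  53.92]
[-0.11  0.45  0.15  1.27  0.    1.31]
[ 0.51 -0.06]
turn [ 0.04 -0.02 89.95] shift before turn [ -46.8 -111.    57.3] shift after turn [-111.    46.7   57.4]
turn [ 0.04 -0.02 89.96] shift before turn [ -46.8 -111.    57.3] shift after turn [-111.    46.7   57.4]
```

```bash
python3 -m inch '0 0 -8.2 0 0 0 0.8;0 0 -8.2 0 0 0 0.8;0 0 -8.2 0 0 0 0.8;0 0 -8.2 0 0 0 0.8;0 0 -8.2 0 0 0 0.8;0 0 -8.2 0 0 0 0.8;0 0 -8.2 0 0 0 0.8;0 0 -8.2 0 0 0 0.8'
python3 -m inch '0 0 -8.2 0 0 0 0.8;0 0 -8.2 0 0 0 0.8;0 0 -8 0 0 0 0.8;0 0 0 30 -12 0 0.8;0 0 0 40 -15 15 0.8;0 0 0 30 -15 20 0.8;0 0 0 11 -5 20 0.8;0 0 0 0 0 0 0.8'
python3 - <<'E'
from h import *
T=tool();np.save('Tg.npy',T);print(T.round(4))
o=np.array([.5579,-.004]);th=np.radians(8.8);Rm=np.array([[np.cos(th),-np.sin(th)],[np.sin(th),np.cos(th)]])
rows([*(o+Rm@[-.056,-.047]),.077],98.8,T)
a=cams.snapshot('wrist');cv2.imwrite('pics/wg.png',cv2.resize(a[:,:,::-1],(800,600),interpolation=cv2.INTER_CUBIC))
E
```

```text
time_s: 12.9
ee_pos: [0.6114, 0.0042, 0.2555]
orientation: [-0.001, 0.133, 0.991, -0.0]
force: [0.2, 0.2, -0.5]
gripper_width: 0.798
finger_force: 0.0
time_s: 13.7
ee_pos: [0.506, -0.0593, 0.1992]
orientation: [-0.003, -0.075, 0.997, 0.001]
force: [-0.3, 0.3, 0.8]
gripper_width: 0.799
finger_force: 0.0
[[-0.9886 -0.1504 -0.0063  0.506 ]
 [-0.1504  0.9886  0.0015 -0.0593]
 [ 0.006   0.0024 -1.      0.1992]
 [ 0.      0.      0.      1.    ]]
turn [ 0.14 -0.34 -0.15] shift before turn [ -4.5  -0.6 122.1] shift after turn [ -3.8  -0.3 122.2]
```

View pics/wg.png

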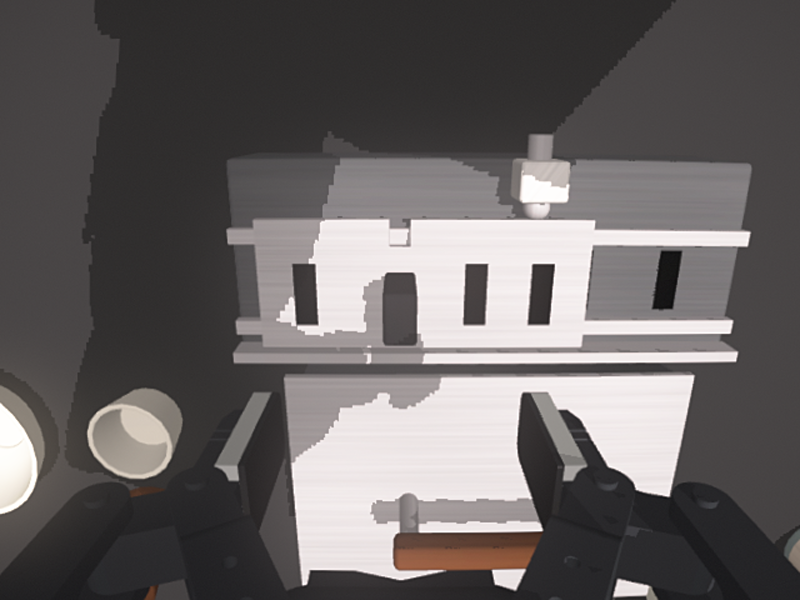

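The notch is at about (400,219) and the ball at (537,209). The plunger block's top spans about x 512–569, y 160–202, and the grip block's top about x 384–416, y 293–345.

```bash
python3 - <<'E'
from h import *
np.set_printoptions(precision=2,suppress=True)
T=np.load('Tg.npy');o=np.array([.5579,-.004]);th=np.radians(8.8);Rm=np.array([[np.cos(th),-np.sin(th)],[np.sin(th),np.cos(th)]])
f=lambda p,z:(Rm.T@(plane('wrist',np.array(p)/1.25,z,T)[:2]-o))*1e3
print('notch',f((389,219),.072),f((411,219),.072),'plate ends',f((254,220),.072),f((594,220),.072))
print('ball',f((537.5,209),.069),f((537.5,209),.075),'plunger top front edge',f((513,202),.084),f((569,202),.084))
print('block top',[f(p,.112) for p in((384,294),(416,294),(416,345),(384,345))])
print('deck ends',f((228,160),.06),f((751,164),.06),'lid',f((286,376),.099),f((693,376),.099),'tcp',Rm.T@(T[:2,3]-o)*1e3)
E
```

```text
notch [-95.44 -51.79] [-95.41 -40.66] plate ends [ -95.37 -120.49] [-95.03  52.94]
ball [-100.06   24.09] [-100.95   22.54] plunger top front edge [-105.63    8.1 ] [-105.75   35.35]
block top [array([-68.28, -53.52]), array([-68.23, -39.13]), array([-43.39, -38.97]), array([-43.44, -53.83])]
deck ends [-124.68 -134.87] [-123.8   140.27] lid [ -21.14 -103.77] [-19.56 104.17] tcp [-59.77 -46.73]
```

```bash
python3 -m inch '0.1 -0.3 -0.1 -4 0 20 0.8;0 0 0 0 0 30 0.8;0 0 0 0 0 30 0.8;0 0 0 0 0 20 0.8;0 0 0 0 0 12 0.8;0 0 0 0 0 8 0.8;0 0 0 0 0 2 0.8;0 0 0 0 0 0 0.8'
python3 -c "
from h import *
T=tool();o=np.array([.5579,-.004]);th=np.radians(8.8);Rm=np.array([[np.cos(th),-np.sin(th)],[np.sin(th),np.cos(th)]])
print(Rm.T@(T[:2,3]-o)*1e3);rows([*(o+Rm@[-.056,-.0465]),.077],98.8,T)"
```

```text
time_s: 14.55
ee_pos: [0.5147, -0.0587, 0.0808]
orientation: [0.003, -0.077, 0.997, -0.001]
force: [-0.2, -1.1, -0.1]
gripper_width: 0.802
finger_force: 0.0
[-51.0571122  -47.46985427]
turn [-0.11  0.34  0.06] shift before turn [5.  1.  3.7] shift after turn [4.9 1.  3.8]
```

```bash
python3 -m inch '0 0.3 0 4.5 1 2 0.8;0 0 0 0 0 0 0.8;0 0 0 0 0 0 0;0 0 0 0 0 0 0;0 0 0 0 0 0 0;0 0 0 0 0 0 0;0 0 0 0 0 0 0;0 0 0 0 0 0 0' 60
python3 -c "
from h import *
T=tool();o=np.array([.5579,-.004]);th=np.radians(8.8);Rm=np.array([[np.cos(th),-np.sin(th)],[np.sin(th),np.cos(th)]])
print(Rm.T@(T[:2,3]-o)*1e3,env.get_state()['finger_force']);rows([*(o+Rm@[-.056,.023]),T[2,3]],98.8,T)"
```

```text
time_s: 15.35
ee_pos: [0.5096, -0.0585, 0.0785]
orientation: [0.0, -0.077, 0.997, -0.001]
force: [-0.9, 0.2, 4.7]
gripper_width: 0.177
finger_force: 58.8
[-56.01677413 -46.42702539] 58.79516422748566
turn [-0.11  0.02  0.03] shift before turn [-0.1 69.4 -0.1] shift after turn [-0.  69.4  0. ]
```

```bash
python3 -m inch '0 0 0 0 4 0 0;0 0 0 0 8 0 0;0 0 0 0 10 0 0;0 0 0 0 10 0 0;0 0 0 0 10 0 0;0 0 0 0 8 0 0;0 0 0 0 4 0 0;0 0 0 0 1 0 0'
python3 -m inch '0 0 0 0 2 0 0;0 0 0 0 1 0 0;0 0 0 0 1 0 0;0 0 0 0 0 0 0;0 0 0 0 0 0 0'
cat >> h.py <<'E'
def loc():
    T=tool();s=env.get_state();o=np.array([.5579,-.004]);th=np.radians(8.8);Rm=np.array([[np.cos(th),-np.sin(th)],[np.sin(th),np.cos(th)]])
    print('local',(Rm.T@(T[:2,3]-o)*1e3).round(2),'F local',(Rm.T@s['force'][:2]).round(2),s['gripper_width'],s['finger_force'])
E
python3 -c "
from h import *
loc()"
```

```text
time_s: 16.15
ee_pos: [0.5014, -0.0041, 0.0785]
orientation: [0.001, -0.077, 0.997, -0.001]
force: [-0.8, -2.9, 6.7]
gripper_width: 0.181
finger_force: 59.2
time_s: 16.65
ee_pos: [0.5009, -0.0007, 0.0785]
orientation: [0.0, -0.077, 0.997, -0.001]
force: [-0.7, -2.9, 5.3]
gripper_width: 0.185
finger_force: 59.2
local [-55.8   11.97] F local [-1.12 -2.78] 0.18538922432279945 59.200687408447266
```

```bash
python3 -m inch '0 0 0 0 2 0 0;0 0 0 0 2 0 0;0 0 0 0 0 0 0'; python3 -c "from h import *;loc()"
for k in 1; do :; done
python3 -m inch '0 0 0 0 1 0 0;0 0 0 0 0 0 0'; python3 -c "from h import *;loc()"
python3 -m inch '0 0 0 0 1 0 0;0 0 0 0 0 0 0'; python3 -c "from h import *;loc()"
python3 -m inch '0 0 0 0 1 0 0;0 0 0 0 0 0 0'; python3 -c "from h import *;loc()"
python3 -m inch '0 0 0 0 1 0 0;0 0 0 0 0 0 0'; python3 -c "from h import *;loc()"
```

```text
time_s: 16.95
ee_pos: [0.5002, 0.0038, 0.0785]
orientation: [0.001, -0.077, 0.997, -0.001]
force: [0.6, -0.9, 7.7]
gripper_width: 0.178
finger_force: 59.3
local [-55.8  16.5] F local [ 0.51 -0.94] 0.17753524290790498 59.34008538722992
time_s: 17.15
ee_pos: [0.5001, 0.0046, 0.0785]
orientation: [0.0, -0.077, 0.997, -0.001]
force: [-0.4, -1.5, 6.9]
gripper_width: 0.181
finger_force: 59.3
local [-55.8   17.31] F local [-0.64 -1.39] 0.1814961951934691 59.27892565727234
time_s: 17.35
ee_pos: [0.4999, 0.0058, 0.0785]
orientation: [0.001, -0.077, 0.997, -0.001]
force: [-1.1, 0.5, 7.3]
gripper_width: 0.179
finger_force: 59.3
local [-55.79  18.58] F local [-1.04  0.7 ] 0.1794932795811058 59.348986744880676
time_s: 17.55
ee_pos: [0.4998, 0.007, 0.0786]
orientation: [0.001, -0.077, 0.997, -0.001]
force: [-0.4, 1.7, 7.0]
gripper_width: 0.178
finger_force: 59.4
local [-55.76  19.8 ] F local [-0.11  1.69] 0.17831733750792841 59.386035203933716
time_s: 17.75
ee_pos: [0.4996, 0.0082, 0.0785]
orientation: [0.001, -0.077, 0.997, -0.0]
force: [-1.4, 1.8, 7.2]
gripper_width: 0.18
finger_force: 59.4
local [-55.78  20.99] F local [-1.15  1.97] 0.17996648971235213 59.40460503101349
```

```bash
python3 -m inch '0 0 0 0 0.7 0 0;0 0 0 0 0 0 0'; python3 -c "from h import *;loc()"
python3 -m inch '0 0 0 0 0.7 0 0;0 0 0 0 0 0 0'; python3 -c "from h import *;loc()"
```

```text
time_s: 17.95
ee_pos: [0.4994, 0.0091, 0.0785]
orientation: [0.001, -0.077, 0.997, -0.0]
force: [-1.5, 3.0, 7.4]
gripper_width: 0.177
finger_force: 59.5
local [-55.78  21.86] F local [-1.04  3.17] 0.17724101798813058 59.50417220592499
time_s: 18.15
ee_pos: [0.4994, 0.0095, 0.0785]
orientation: [0.001, -0.077, 0.997, -0.001]
force: [-1.0, 0.8, 6.9]
gripper_width: 0.177
finger_force: 59.4
local [-55.77  22.27] F local [-0.86  0.99] 0.17733168650796072 59.35167074203491
```

```bash
python3 -m inch '0 0 0 0 0.5 0 0;0 0 0 0 0 0 0;0 0 0 0 0 0 0'; python3 -c "from h import *;loc()"
python3 - <<'E'
from h import *
T=tool();np.save('Tf.npy',T);a=cams.snapshot('wrist');b=cams.snapshot('scene')
im=np.hstack([cv2.resize(a[:,:,::-1],(500,375)),cv2.resize(b[180:305,200:300,::-1],(300,375),interpolation=cv2.INTER_CUBIC)])
cv2.imwrite('pics/wf.png',im)
E
```

```text
time_s: 18.45
ee_pos: [0.4993, 0.0097, 0.0785]
orientation: [0.001, -0.077, 0.997, -0.001]
force: [-1.0, -1.5, 6.0]
gripper_width: 0.179
finger_force: 59.3
local [-55.79  22.47] F local [-1.24 -1.32] 0.17852752225561644 59.290995597839355
```

View pics/wf.png

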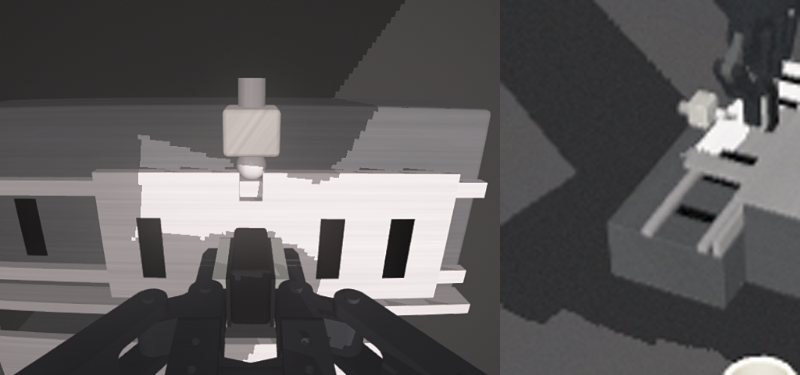

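The ball at (251,168) sits centred in the notch (239–263), and the force reversal agrees. I hold briefly and hand in.

```bash
python3 -m inch '0 0 0 0 0 0 0;0 0 0 0 0 0 0;0 0 0 0 0 0 0;0 0 0 0 0 0 0;0 0 0 0 0 0 0'; python3 -c "
from h import *
loc()
from plant import ticket
print(ticket.close_job())"
```

```text
time_s: 19.05
ee_pos: [0.4993, 0.0097, 0.0785]
orientation: [0.001, -0.077, 0.997, -0.001]
force: [-0.4, 0.3, 7.0]
gripper_width: 0.18
finger_force: 59.3
local [-55.78  22.47] F local [-0.36  0.34] 0.18027921354643756 59.289575815200806
the job is handed in; nothing more can be done
None
```

The lid is seated and let go on the fire box, the gate is gripped with the ball in its notch, and the job was handed in at about 19 s; no verdict came back.

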